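# Unstack the gear set into its inspection nests

## Robot

A 7-joint arm with a two-finger parallel gripper is mounted at the origin on the work surface. World frame = base frame: x ahead of the robot, y to its left, z up, the work surface at z = 0. Lengths are in m, angles in degrees, forces in N, time in s.
With the tool pointing down it reaches from about 0.425 to 0.95 m from the base axis. Payload 4.7 kg.
Tool frame: the origin (TCP) lies between the finger pads; the fingertips stand 11 mm ahead of it and the grasp point (between the pads) lies 8 mm behind it (arm.tcp_to_tips is the z of the fingertips in the tool frame, in m); z points along the fingers, y is the line along which they close (so a half turn about z gives the same grasp; the last joint's range is limited). The gripper opens to 87 mm and grips with 3 to 60 N. Pads are 19 mm wide; open, the fingers measure 117 mm over their backs; the gripper's body (75 mm by 190 mm) begins 51 mm behind the grasp point.
Start: joints at [70.594, 26.849, -2.785, 87.806, 1.381, 65.374, -4.715], TCP at [0.206, -0.643, 0.234] pointing down, gripper open.
Joint ranges: [-148.3, 148.3], [-19.14, 114.17], [-79.39, 73.82], [5.75, 140.21], [-59.74, 239.74], [12.07, 113.84], [-152.46, 152.46]. Speed limits (degrees/s): [147.25, 147.25, 180, 180, 180, 180, 180].

## Interface

Orientations are given as a 3x3 rotation matrix whose columns are the frame's x, y, z axes.
In Python, from station import arm gives the robot as it stands. Calls block until the motion is done:
- arm.move_to(position, orientation): joint-space move of the TCP to a pose.
- arm.movel(position, attitude=None, max_speed=0.15): straight line of the TCP; attitude=None keeps the orientation; max_speed is the mean speed in m/s.
- arm.movej(angles): joint-space move.
- arm.move_gripper(opening, force=None): finger opening in m; force is the grip in N (None keeps the last); returns when the fingers have stopped.
- arm.hold(seconds).
- arm.ik(position, orientation): joint angles nearest the present ones, or None.
- arm.get_state(): the state.
- arm.snapshot(name): name is "side" or "top"; returns a dict with "frame" (480x640x3 uint8, red, green, blue), "depth" (480x640 float32, m along the optical axis (not along the pixel's ray), 0 where there is no reading), "camera_matrix" (3x3 intrinsics, pixels), "rvec" (rotation vector, rad) and "tvec" (3), from world to camera coordinates, as OpenCV has them. Camera axes: x right, y down, z forward; pixel columns grow to the right and rows downward; lengths in m; the calibration is good to about 2 mm. A picture is of the moment at which its call begins.
A pose or a line that the arm cannot do raises arm.PlanningError and nothing moves.
- arm.job_done(): hands the job in; it is judged then, once.
Trained networks look in a picture, given as the dict that the camera call returned (one of the last four; its "shot" number tells which), for a name from the list of things; names that differ only in an ending like _2 or _b are one class to them, and where a whole thing is asked for, a point or a joint stands for the part that bears it (a point fixed in the world has none). Each returns a list of dicts, best first, with "conf" (0 to 1); they miss things now and then, are a little off and sometimes report something else, mostly with a low value. They report only what shows in the picture. A call takes as long as a camera call. They do not tell look-alikes from the thing itself.
- arm.look_for(name, picture): "extent" ([centre column, centre row, width, height] in pixels, round what is visible of it).
- arm.trace(name, picture): "pixels" (480x640 bool, what is visible of it) and "extent" ([centre column, centre row, width, height] in pixels, round what is visible of it).
- arm.tip_of(name, picture): "position" ([column, row] in pixels: a listed point, or the origin of a listed thing).
The state is a dict: "t": time; "joint_pos": joint angles; "joint_vel": joint speeds; "joint_torque": joint torques, N m; "tcp_pos": TCP position; "ee_rot": TCP orientation; "force": force on the tool from outside, world axes, zero at the start; "torque": the same for the moment, N m; "width": finger opening in m; "grip_force": force on a finger pad.
Only numpy, scipy, OpenCV 4.12 (cv2) and the standard library are available. Lean on these libraries where they do the work, as an engineer would, in place of code of your own. Each camera call takes 0.05 s, during which the arm holds its last target. There are 200 camera calls.

## Task

Take the stack of gearbox parts apart from the top down, one part at a time, and put each part in the black-rimmed nest made for it: the sleeve in the smallest round nest, the small gear in the middle-sized round nest, the large gear in the largest round nest and the square plate in the square nest. Each must end lying flat inside its recess, the sleeve standing upright. Set the parts down gently, do not drop them, and leave the dial gauge where it lies.

Things in the scene. Friction and masses are not known exactly. Their poses are not given: they have to be found in the camera images.
- sleeve: Plain bright steel sleeve (short tube), top of the stack at the start, standing upright: outside diameter 22 mm, 28 mm tall, about 60 g, 12 mm bore. Origin: centre of its underside; z is its axis, up.
- small_gear: Small steel gear lying flat under the sleeve: 39 mm over the teeth, 16 mm thick, about 120 g. Origin: centre of its underside; z is its axis, up. Can be gripped at any yaw.
- large_gear: Large steel gear lying flat under the small gear: 56 mm over the teeth, 16 mm thick, about 260 g. Origin: centre of its underside; z is its axis, up. Can be gripped at any yaw.
- plate: Square aluminium bearing plate, bottom of the stack, flat on the table: 66 x 66 mm, 16 mm thick, about 190 g, a dark screw hole in each corner. Origin: centre of its underside; x and y run square to its sides, z up. The stacked parts lie loosely on each other with nothing joining them, centred to about 2 mm.
- sleeve_nest: Fixed black printed nest with a grey floor, a shallow round dish: recess 38 mm across inside, 46 mm outside; floor 4 mm and rim top 8 mm above the table (recess 4 mm deep). Origin: centre of its underside, on the table; z up. The smallest of the three round nests; for the sleeve.
- small_gear_nest: Fixed black printed nest with a grey floor, a shallow round dish: recess 55 mm across inside, 63 mm outside; floor 4 mm and rim top 8 mm above the table (recess 4 mm deep). Origin: centre of its underside, on the table; z up. The middle one of the three round nests; for the small gear.
- large_gear_nest: Fixed black printed nest with a grey floor, a shallow round dish: recess 72 mm across inside, 80 mm outside; floor 4 mm and rim top 8 mm above the table (recess 4 mm deep). Origin: centre of its underside, on the table; z up. The largest of the three round nests; for the large gear.
- plate_nest: Fixed black printed nest with a grey floor, a shallow square dish: recess 82 x 82 mm inside, 90 x 90 mm outside; floor 4 mm and rim top 8 mm above the table. Origin: centre of its underside, on the table; x and y run square to its sides, z up. The only square nest; for the square plate, whose sides must lie roughly along those of the recess to go in.
- dial_gauge: Loose dial indicator lying on its back, face up: black round case 54 mm across and 20 mm tall with a pale dial, a steel stem and plunger out to 64 mm along its +x and a short stub to 38 mm along -x. Origin: centre of the case's underside; z up. Not to be moved.
Mind the look-alikes: they are no part of the job. What is shaped like the large_gear but green or yellow is not meant.

How it is judged (in metres and radians):
On the way, in this order (a step that is already met when the one before it is completed fails the run):
1. the sleeve lies released in its nest (horizontal distance between sleeve and sleeve_nest below 0.01 m and z of sleeve in the frame of sleeve_nest between 0.002 and 0.0065 m and angle between sleeve's own z axis and vertical below 0.1 rad and contact force between the fingers and sleeve below 0.1 N and linear speed of sleeve below 0.02 m/s), for 0.2 s.
2. the small gear lies released in its nest (horizontal distance between small_gear and small_gear_nest below 0.01 m and z of small_gear in the frame of small_gear_nest between 0.002 and 0.0065 m and angle between small_gear's own z axis and vertical below 0.1 rad and contact force between the fingers and small_gear below 0.1 N and linear speed of small_gear below 0.02 m/s), for 0.2 s.
3. the large gear lies released in its nest (horizontal distance between large_gear and large_gear_nest below 0.01 m and z of large_gear in the frame of large_gear_nest between 0.002 and 0.0065 m and angle between large_gear's own z axis and vertical below 0.1 rad and contact force between the fingers and large_gear below 0.1 N and linear speed of large_gear below 0.02 m/s), for 0.2 s.
4. the square plate lies released in its nest (horizontal distance between plate and plate_nest below 0.013 m and z of plate in the frame of plate_nest between 0.002 and 0.0065 m and angle between plate's own z axis and vertical below 0.1 rad and contact force between the fingers and plate below 0.1 N and linear speed of plate below 0.02 m/s), for 0.2 s.
At the end, for the whole second after the job is handed in: Sleeve, small gear and large gear each within 10 mm of the centre of its own round nest and the plate within 13 mm of the centre of the square nest, all seated on the nest floor (underside at most 2.5 mm above it), upright within 0.1 rad, not touched by the fingers and at rest (below 0.02 m/s) (all of step 1 and all of step 2 and all of step 3 and all of step 4).
It fails at once if the dial gauge was moved by more than 20 mm (distance of dial_gauge from where it was at the start of the episode above 0.02 m).
It fails at once if a part was dropped into its nest (faster than 0.7 m/s within 40 mm of the table) ((linear speed of sleeve above 0.7 m/s and horizontal distance between sleeve and sleeve_nest below 0.03 m and height (world z) of sleeve below 0.04 m) or (linear speed of small_gear above 0.7 m/s and horizontal distance between small_gear and small_gear_nest below 0.03 m and height (world z) of small_gear below 0.04 m) or (linear speed of large_gear above 0.7 m/s and horizontal distance between large_gear and large_gear_nest below 0.03 m and height (world z) of large_gear below 0.04 m) or (linear speed of plate above 0.7 m/s and horizontal distance between plate and plate_nest below 0.03 m and height (world z) of plate below 0.04 m)).
It also fails if it takes over 112 s, if anything falls off the work surface, if the arm or the gripper's body presses on something with over 40 N, if the wrist force passes 120 N, or if a joint passes its speed limit or range.

## Working session

There is one attempt and no reset: what is moved stays moved. The work goes in short steps, each a Python script; the robot and the scene stay as the last script left them, time stands still between calls to the robot, and variables do not carry over. Pictures are saved under pics/ and viewed, at most 14 in all, crops included, and the job is handed in when it is done.

```bash
mkdir -p pics; cat > h.py <<'E'
import numpy as np, cv2
from station import arm
def world(p):
    """HxWx3 world points"""
    K=p["camera_matrix"];R,_=cv2.Rodrigues(np.array(p["rvec"],float));t=np.array(p["tvec"],float).ravel()
    d=p["depth"];v,u=np.mgrid[:480,:640]
    c=np.stack([(u-K[0][2])/K[0][0]*d,(v-K[1][2])/K[1][1]*d,d],-1)
    w=(c-t)@R; w[d==0]=np.nan
    return w
def save(p,n,crop=None,s=1):
    f=p["frame"][...,::-1]
    if crop: x0,y0,x1,y1=crop; f=f[y0:y1,x0:x1]
    cv2.imwrite(f"pics/{n}.png",cv2.resize(f,None,fx=s,fy=s,interpolation=cv2.INTER_CUBIC))
E
python3 - <<'E'
from h import *
for n in("top","side"):
    p=arm.snapshot(n);save(p,n+"0");w=world(p)
    print(n,p["camera_matrix"],p["rvec"],p["tvec"])
    for o in "sleeve small_gear large_gear plate sleeve_nest small_gear_nest large_gear_nest plate_nest dial_gauge".split():
        for r in arm.trace(o,p)[:3]:
            q=w[r["pixels"]]; q=q[~np.isnan(q[:,0])]
            z=np.percentile(q[:,2],90);tq=q[q[:,2]>z-.004]
            print(o,round(r["conf"],2),np.round(r["extent"]),"mid",np.round((tq.min(0)+tq.max(0))/2,3),"size",np.round(np.ptp(tq,0),3),"z90",round(z,4))
print(arm.get_state()["t"])
E
```

```text
top [[507.28260469   0.         319.77864709]
 [  0.         507.28260469 240.44831459]
 [  0.           0.           1.        ]] [ 2.18498793 -2.01167175  0.21667059] [0.03928619 0.62511473 0.83454292]
sleeve 0.72 [246. 228.  10.  11.] mid [0.635 0.228 0.076] size [0.021 0.021 0.008] z90 0.0761
small_gear 0.49 [248. 229.  21.  20.] mid [0.634 0.226 0.048] size [0.035 0.033 0.006] z90 0.0487
large_gear 0.95 [246. 157.  29.  27.] mid [0.787 0.256 0.016] size [0.055 0.055 0.007] z90 0.0163
large_gear 0.73 [248. 233.  30.  22.] mid [0.635 0.225 0.032] size [0.053 0.052 0.006] z90 0.0325
large_gear 0.67 [304. 240.  31.  30.] mid [0.631 0.122 0.016] size [0.054 0.054 0.007] z90 0.0165
plate 0.7 [251. 232.  41.  40.] mid [0.637 0.228 0.023] size [0.081 0.083 0.019] z90 0.0172
sleeve_nest 0.23 [248. 234.  32.  23.] mid [0.633 0.226 0.032] size [0.049 0.053 0.006] z90 0.0325
small_gear_nest 0.78 [375. 247.  30.  32.] mid [ 0.628 -0.013  0.008] size [0.062 0.062 0.009] z90 0.0074
large_gear_nest 0.91 [498. 346.  47.  46.] mid [ 0.463 -0.248  0.008] size [0.079 0.079 0.009] z90 0.0075
plate_n
[... 891 characters left out ...]
[306. 226.  38.  17.] mid [0.636 0.216 0.016] size [0.081 0.064 0.005] z90 0.017
sleeve_nest 0.77 [366. 374.  29.  27.] mid [ 0.627 -0.217  0.007] size [0.045 0.048 0.007] z90 0.0081
small_gear_nest 0.96 [333. 293.  28.  28.] mid [ 0.626 -0.015  0.008] size [0.062 0.063 0.007] z90 0.008
large_gear_nest 0.66 [259. 296.  44.  24.] mid [0.467 0.007 0.022] size [0.052 0.051 0.007] z90 0.0223
large_gear_nest 0.58 [273. 412.  46.  47.] mid [ 0.461 -0.249  0.008] size [0.079 0.081 0.007] z90 0.0082
large_gear_nest 0.25 [310. 208.   5.  15.] mid [0.632 0.224 0.075] size [0.018 0.02  0.006] z90 0.076
dial_gauge 0.73 [259. 295.  48.  27.] mid [0.467 0.008 0.022] size [0.052 0.055 0.007] z90 0.0222
1.0
```

View pics/top0.png

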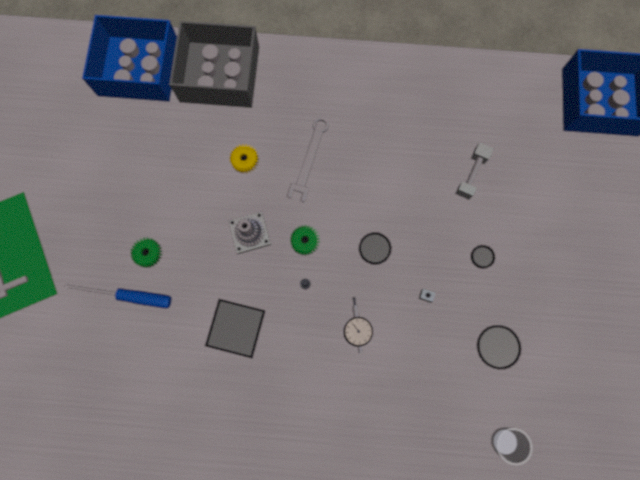

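```bash
python3 - <<'E'
from h import *
p=arm.snapshot("top");w=world(p);save(p,"crop",(200,130,340,260),5)
for n,c,r,zl,zh in(("plate",(.635,.227),.06,.012,.020),("pnest",(.457,.234),.085,.0055,.0105),("snest",(.628,-.217),.045,.0055,.0105)):
    m=(np.hypot(w[...,0]-c[0],w[...,1]-c[1])<r)&(w[...,2]>zl)&(w[...,2]<zh)
    q=w[m][:,:2]
    print(n,len(q),cv2.minAreaRect((q*1000).astype(np.float32)))
s=arm.get_state();print(s["ee_rot"],s["force"])
E
```

```text
plate 484 ((637.4511108398438, 227.9609375), (66.50243377685547, 65.66289520263672), 20.57512664794922)
pnest 532 ((456.90655517578125, 234.69894409179688), (90.56380462646484, 89.87189483642578), 80.62843322753906)
snest 153 ((631.4219970703125, -209.45309448242188), (60.901771545410156, 44.49256896972656), 69.29226684570312)
[[ 9.52405384e-01  3.04834339e-01  1.02644204e-04]
 [ 3.04834348e-01 -9.52405383e-01 -8.20128584e-05]
 [ 7.27585572e-05  1.09398967e-04 -9.99999991e-01]] [0.07717439 0.08229033 0.04573556]
```

View pics/crop.png

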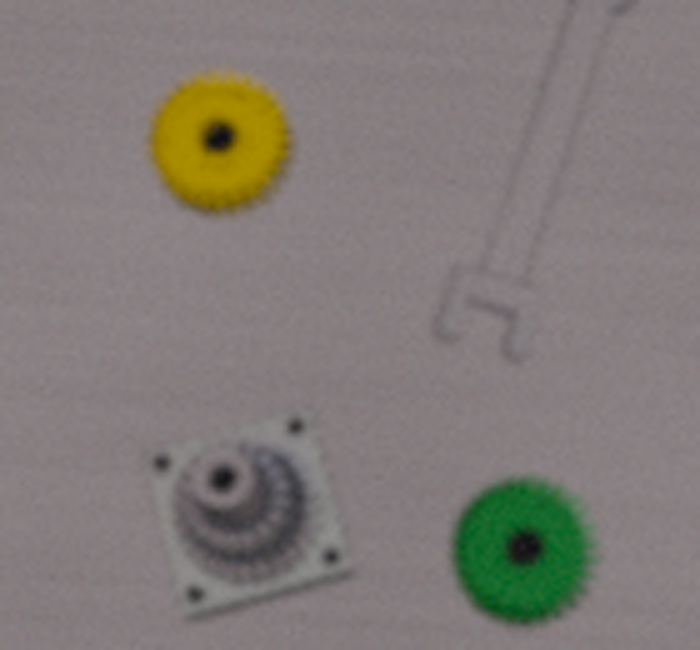

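```bash
cat >> h.py <<'E'
from scipy.optimize import least_squares
def R(a):
    """tool down, y axis (closing line) at angle a deg in world xy"""
    a=np.radians(a);y=np.array([np.cos(a),np.sin(a),0]);z=np.array([0,0,-1.]);return np.stack([np.cross(y,z),y,z],1)
def ring(w,c,ro,zl=.0055,zh=.0105):
    """circle centre of a nest rim, robust, radius known"""
    q=w[(np.hypot(w[...,0]-c[0],w[...,1]-c[1])<ro+.008)&(w[...,2]>zl)&(w[...,2]<zh)][:,:2]
    f=least_squares(lambda x:np.hypot(*(q-x).T)-(ro-.002),c,loss="soft_l1",f_scale=.001);return f.x,len(q),np.median(abs(f.fun))
def top(w,c,z,r):
    """centre of top face at height z near c (mid of extent)"""
    q=w[(np.hypot(w[...,0]-c[0],w[...,1]-c[1])<r)&(abs(w[...,2]-z)<.003)][:,:2]
    return cv2.minEnclosingCircle((q*1000).astype(np.float32)),len(q)
T=arm.tcp_to_tips
E
python3 - <<'E'
from h import *
print(T)
for n in("top","side"):
    w=world(arm.snapshot(n))
    for c,r in(((.628,-.217),.023),((.627,-.014),.0315),((.462,-.248),.040)): print(n,ring(w,c,r))
    for z,r in((.076,.016),(.048,.024),(.032,.033)): print(top(w,(.634,.226),z,r))
for a in(-90,-69.4,20.6,-9.4,-99.4):
    for x,y in((.634,.227),(.628,-.217),(.627,-.014),(.462,-.248),(.457,.234)):
        j=arm.ik([x,y,.03],R(a)); print(a,x,y,None if j is None else np.round(j))
E
```

```text
0.011
top (array([ 0.62809885, -0.21644728]), 159, np.float64(0.0011801466339438696))
top (array([ 0.62752409, -0.01249099]), 261, np.float64(0.0016156603608327436))
top (array([ 0.46316578, -0.24823537]), 460, np.float64(0.0018275286102781216))
(((634.4967651367188, 227.95394897460938), 10.979836463928223), 72)
(((635.5717163085938, 227.4967803955078), 19.476905822753906), 128)
(((636.2017211914062, 226.12672424316406), 28.26902961730957), 222)
side (array([ 0.62658989, -0.21854558]), 200, np.float64(0.001314643237866852))
side (array([ 0.62657377, -0.01397455]), 205, np.float64(0.0017257893374398835))
side (array([ 0.46117432, -0.25000724]), 686, np.float64(0.0021047667667963357))
(((633.313232421875, 227.48605346679688), 11.780359268188477), 40)
(((633.83154296875, 225.4879150390625), 21.147214889526367), 75)
(((634.1904907226562, 224.4928741455078), 28.898693084716797), 123)
-90 0.634 0.227 [  -6.   42.  -26.   96.   23.   48. -132.]
-90 0.628 -0.217 [ 22.  39. -10.  98.   9.  44. -82.]
-90 0.627 -0.014 [   9.   37.  -16.  103.   14.   42. -104.]
-90 0.462 -0.248 [ 31.  29.  -9. 
[... 517 characters left out ...]
02.  34.  48. -10.]
20.6 0.462 -0.248 [ 46.  32. -29. 117.  25.  37.  22.]
20.6 0.457 0.234 [  8.  39. -52. 117.  44.  46. -51.]
-9.4 0.634 0.227 [  5.  47. -44.  95.  39.  54. -63.]
-9.4 0.628 -0.217 [ 33.  41. -26.  97.  23.  47. -12.]
-9.4 0.627 -0.014 [ 19.  40. -31. 102.  27.  46. -35.]
-9.4 0.462 -0.248 [ 42.  31. -23. 117.  20.  36.  -4.]
-9.4 0.457 0.234 [  1.  35. -43. 118.  37.  41. -75.]
-99.4 0.634 0.227 [  -7.   41.  -24.   96.   22.   47. -140.]
-99.4 0.628 -0.217 [ 21.  38.  -7.  98.   7.  44. -89.]
-99.4 0.627 -0.014 [   8.   36.  -14.  103.   13.   42. -113.]
-99.4 0.462 -0.248 [ 29.  29.  -7. 118.   6.  34. -82.]
-99.4 0.457 0.234 [ -47.   29.   19.  120.  -17.   33. -115.]
```

```bash
cat >> h.py <<'E'
def part(src,zu,dst,width,ap,aq,lift=.0065,force=30):
    H=.19
    o=min(.087,width+.030)
    arm.move_to([*src,H],R(ap)); arm.move_gripper(o)
    z=zu+lift+T
    arm.movel([*src,z],R(ap),.12)
    arm.move_gripper(0,force); s=arm.get_state()
    print("grip",s["width"],s["grip_force"],s["tcp_pos"])
    if abs(s["width"]-width)>.006: print("BAD WIDTH"); return
    arm.movel([*src,H],R(ap),.12)
    if aq==ap: arm.movel([*dst,H],R(aq),.25)
    else: arm.move_to([*dst,H],R(aq))
    print("carry",arm.get_state()["width"])
    zp=.004+lift+T
    arm.movel([*dst,zp+.02],R(aq),.15)
    f0=np.array(arm.get_state()["force"])
    arm.movel([*dst,zp+.0007],R(aq),.03)
    print("df",np.round(np.array(arm.get_state()["force"])-f0,2),arm.get_state()["tcp_pos"],zp)
    arm.move_gripper(arm.get_state()["width"]+.012); arm.hold(.3)
    arm.movel([*dst,H],R(aq),.2); print("t",arm.get_state()["t"])
E
python3 - <<'E'
from h import *
part((.634,.2275),.048,(.6275,-.2175),.022,-69.4,-69.4,lift=.008,force=20)
p=arm.snapshot("side");w=world(p);save(p,"s1",(200,170,440,410),3)
print(top(w,(.6275,-.2175),.032,.03))
print(top(w,(.634,.2265),.048,.03))
p=arm.snapshot("top");w=world(p)
print(top(w,(.6275,-.2175),.032,.03))
print(top(w,(.634,.2265),.048,.03))
E
```

```text
grip 0.021306843413131393 20.00010520219803 [0.63402946 0.22754386 0.06712498]
carry 0.021273193865231046
df [-0.19 -1.07 -1.41] [ 0.62759084 -0.21747676  0.02364013] 0.023
t 14.1083
(((627.275390625, -218.62965393066406), 11.722081184387207), 96)
(((634.1134033203125, 226.29708862304688), 21.942398071289062), 113)
(((626.5450439453125, -209.14649963378906), 4.927073001861572), 7)
(((635.74609375, 227.48095703125), 19.46842384338379), 238)
```

View pics/s1.png

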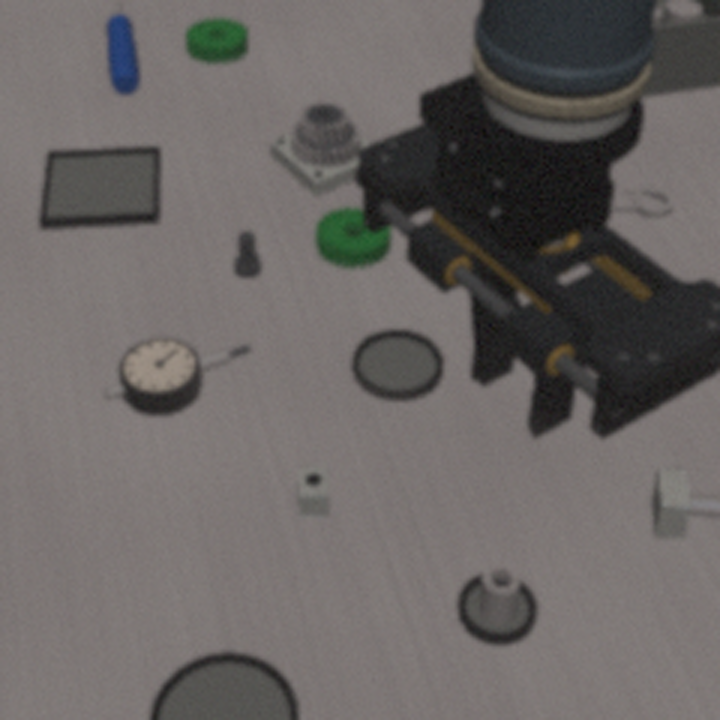

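The sleeve stands upright in its nest (crop 500,605), and the gears are still on the plate (325,145). Small gear is next.

```bash
python3 - <<'E'
from h import *
part((.6352,.227),.032,(.627,-.0133),.039,-69.4,-69.4,force=35)
for n in("top","side"):
    w=world(arm.snapshot(n))
    print(n,top(w,(.627,-.0133),.020,.03),top(w,(.6355,.226),.032,.04),np.nanmax(w[np.hypot(w[...,0]-.6355,w[...,1]-.226)<.02,2],initial=0))
E
```

```text
grip 0.037424720037024586 35.00017762184143 [0.63517608 0.22715788 0.04960238]
carry 0.037766340535186335
df [ 0.03 -0.55 -0.17] [ 0.62712618 -0.01320335  0.02219182] 0.0215
t 24.9083
top (((626.992919921875, -14.375578880310059), 19.414838790893555), 136) (((636.7315673828125, 226.10748291015625), 28.536548614501953), 438) 0.03536924176088202
side (((626.2700805664062, -14.906553268432617), 20.565353393554688), 176) (((635.15478515625, 223.9393768310547), 29.826168060302734), 220) 0.035593489637398903
```

```bash
python3 - <<'E'
from h import *
part((.636,.2258),.016,(.4625,-.249),.056,-69.4,-69.4,force=45)
for n in("side","top"):
    p=arm.snapshot(n);w=world(p)
    print(n,top(w,(.4625,-.249),.020,.045),top(w,(.627,-.0133),.020,.03))
    q=w[(np.hypot(w[...,0]-.637,w[...,1]-.228)<.06)&(abs(w[...,2]-.016)<.004)][:,:2]
    print(len(q),cv2.minAreaRect((q*1000).astype(np.float32)))
    q=w[(np.hypot(w[...,0]-.457,w[...,1]-.234)<.085)&(abs(w[...,2]-.008)<.003)][:,:2]
    print(len(q),cv2.minAreaRect((q*1000).astype(np.float32)))
    if n=="side": save(p,"s3",(200,170,440,470),2.4/1.2)
E
```

```text
grip 0.05480625317557536 45.000227093696594 [0.63595127 0.22603939 0.0335754 ]
carry 0.054949604059544285
df [-0.61  1.88 -0.63] [ 0.46266902 -0.24894886  0.02221043] 0.0215
t 36.375
side (((461.5807189941406, -250.33399963378906), 28.80748176574707), 761) (((627.2445068359375, -14.266658782958984), 20.537187576293945), 185)
464 ((636.0631713867188, 227.0824737548828), (67.3260269165039, 69.52738189697266), 19.83034324645996)
104 ((424.79071044921875, 238.951416015625), (94.4233627319336, 28.70509910583496), 80.31971740722656)
top (((463.1279296875, -246.31948852539062), 27.599714279174805), 139) (((627.815185546875, -13.699114799499512), 19.748666763305664), 227)
1140 ((637.333251953125, 227.95993041992188), (67.42025756835938, 65.93033599853516), 20.546998977661133)
674 ((456.9674072265625, 234.8934326171875), (90.42562866210938, 89.84652709960938), 80.64286804199219)
```

View pics/s3.png

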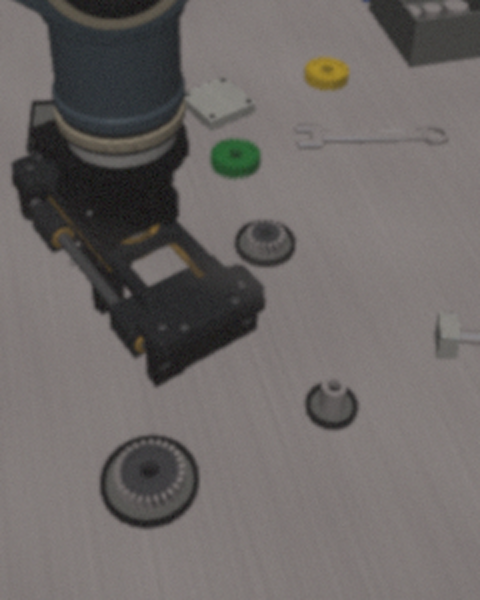

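Three parts are seated: large gear (150,478), small gear (265,240) and sleeve (331,402). The plate (218,100) is free. It needs a -30° turn to line up with its nest.

```bash
python3 - <<'E'
from h import *
part((.637,.2277),0,(.4567,.2345),.066,20.5,-9.4,force=45)
arm.move_to([.55,-.1,.25],R(-69.4))
for n in("side","top"):
    p=arm.snapshot(n);w=world(p)
    q=w[(np.hypot(w[...,0]-.457,w[...,1]-.234)<.06)&(abs(w[...,2]-.020)<.004)]
    print(n,len(q),cv2.minAreaRect((q[:,:2]*1000).astype(np.float32)),np.percentile(q[:,2],[5,50,95]))
    save(p,n+"4")
E
```

```text
grip 0.06513740193884979 44.99736964702606 [0.63715934 0.22771491 0.01769625]
carry 0.06522738380814475
df [-0.51 -0.18  0.54] [0.45667485 0.23466899 0.02216959] 0.0215
t 47.225
side 508 ((455.77801513671875, 234.16476440429688), (73.91008758544922, 64.3035659790039), 81.32494354248047) [0.01745548 0.02007487 0.02208043]
top 1278 ((457.50799560546875, 234.847900390625), (66.1728515625, 65.81651306152344), 80.26102447509766) [0.01683235 0.01918604 0.02191005]
```

View pics/side4.png

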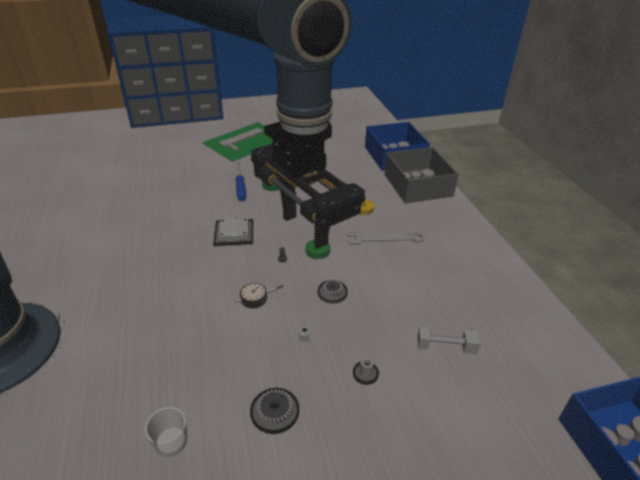

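All four parts are seated: plate (234,231), small gear (332,290), sleeve (366,371) and large gear (275,408). The gauge (253,294) has not moved.

```bash
python3 -c "
from station import arm
print(arm.job_done())"
```

```text
the job is handed in; nothing more can be done
None
```

The sleeve, small gear, large gear and plate are each in their own nest, the dial gauge did not move, and I handed the job in at about 50 s of the 112 s limit; the station gave no verdict.

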